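Fit a new roller to a bar support and lock it with its R-clip

TASK

Fit the new orange roller on the empty axle of the V-roller bar support, sliding it fully home against the shoulder. Then lock it with the R-clip from the parts tray: push the clip's straight leg through the cross-hole in the axle until its bent leg has ridden over the axle and snapped shut around it, and let go. Leave the worn black roller and everything else on the bench where it is.

Things in the scene. Friction and masses are not known exactly. Their poses are not given: they have to be found in the camera images.
- stand: green cast V-roller bar support, fixed; base plate 160 x 130 x 14 mm, origin under its centre, z up, y along the bar's direction. Two steel axles lie in its x-z plane, each 35 deg from vertical, pointing up and outwards: the empty one leans to -x; the one leaning to +x already has roller and clip, as the empty one shall have. A clamp handle sticks out low on the +x side
- axle_home (a point): empty axle: point on its centre line where the roller's centre lies when home, 150 mm above the bench, 37 mm to the stand's -x. z runs along the axle, outwards and up; y is the stand's y, level, and the direction of the cross-hole. Axle 22 mm in diameter; the shoulder (32 mm diameter) that stops the roller lies 22.5 mm from this point along -z
- axle_hole (a point): centre of the empty axle's cross-hole, on its centre line 29.5 mm outwards of axle_home, 174 mm above the bench; same axes. The hole is 8 mm wide, level along y right through the axle, opened out to 11 mm at both mouths; the clip may enter from either side. The home roller's outer face lies 7 mm below this point along the axle
- axle_end (a point): centre of the empty axle's free end face, 14 mm outwards of axle_hole; same axes. The last 4 mm are coned down to 15 mm diameter
- roller_center (a point): centre of the new roller: orange, with a brass bush showing at both ends; 50 mm outside diameter, 45 mm long, bore 25 mm right through, about 0.12 kg. z is its axis; it starts standing on end on the bench, centre 22.5 mm up; either end may go first
- worn_center (a point): centre of the worn roller, same size, black, standing 80 to 95 mm from the new one, in any direction: leave it alone
- tray: fixed dark parts tray, 220 x 180 mm, rim 18 mm high, floor 4 mm above the bench; origin under its centre
- clip_coil (a point): R-clip of bright 5 mm wire, 97 mm long, 32 g, flat in the tray: centre of its double coil (25 mm outside diameter, 10 mm thick), to be held across its sides (along y). x runs along the straight leg towards its free end; z is normal to the clip, up as it lies. The straight leg's centre line lies 10 mm to the -y side of this point and 2.5 mm below it (-z)
- clip_seat (a point): point on the centre line of the clip's straight leg, 46 mm ahead (+x) of the coil centre, that lies at axle_hole when the clip is home; same axes as clip_coil. Home, the clip's plane is square to the axle and its straight leg lies in the hole, with the coil 46 mm to one side of the axle
- clip_tip (a point): rounded free end of the clip's straight leg, 84 mm ahead (+x) of the coil centre; same axes. The bent leg lies in the same plane on the +y side, has a hump that fits round the axle opposite clip_seat and flares out 77 mm ahead of the coil; it meets the axle only after the straight leg is through the hole
- clip_leg (a joint): angle of the clip's sprung bent leg, rad: 0 closed, growing as the leg is lifted from the straight leg (at most 0.3). Riding over the axle lifts it about 0.1 rad and takes a push of some 4 to 10 N along the straight leg; snapped home round the axle and let go it rests between 0 and 0.04
- bolt_mid (a point): middle of a dark steel bolt standing on its 17 mm head in a corner of the tray, 37 mm tall; bystander
- nut_mid (a point): middle of a brass hexagon nut, 19 mm across flats, 10 mm thick, in the opposite corner of the tray; bystander
- wrench_mid (a point): middle of a steel wrench 160 mm long lying on the bench; bystander
- grease_mid (a point): blue grease tin with yellow lid, 71 mm in diameter, 60 mm tall, at mid-height; bystander
- oilcan_mid (a point): red oil can, 64 mm in diameter, 190 mm tall with its brass spout, which reaches 50 mm to one side; point on its centre line 65 mm up; bystander
- brush_mid (a point): flat chip brush with wooden handle, 195 mm long, lying on the bench; bystander
- indicator_post (a point): dial indicator on a fixed magnetic base (60 x 50 x 55 mm) that stands close beside the bar support, about 145 mm from it along y, on one side or the other; this point is on its upright 12 mm post, 240 mm above the bench; the post is 272 mm tall and carries a 40 mm dial on the side away from the robot. Go round it or over it
- block_mid (a point): middle of a loose aluminium block, 60 x 45 x 22 mm, on the bench on the other side of the bar support; bystander
Not all that is in view belongs to the job. What is shaped like the stand but yellow is not meant.

How it is judged (in metres and radians):
On the way:
1. the new roller is on the empty axle, fully home against the shoulder (distance between roller_center and axle_home below 0.005 m and angle between the z axis of roller_center and the z axis of axle_home, either way round below 0.12 rad), for 0.2 s.
At the end, for the whole second after the job is handed in: New roller home on the axle (centre within 5 mm, 7 deg); clip's straight leg through the cross-hole (seat within 6 mm of the hole's centre, 14 deg; clip square to the axle within 23 deg) with the bent leg snapped shut (below 0.06 rad); both at rest (all of step 1 and distance between clip_seat and axle_hole below 0.006 m and angle between the x axis of clip_seat and the y axis of axle_hole, either way round below 0.25 rad and angle between the z axis of clip_seat and the z axis of axle_hole, either way round below 0.4 rad and value of joint clip_leg below 0.06 rad and linear speed of each of roller, clip below 0.02 m/s); the robot touches nothing.
It fails at once if the worn roller, bolt, nut, wrench, grease tin, oil can, brush or block is pushed more than 30 mm from its place or knocked over (distance of any of worn_center, bolt_mid, nut_mid, wrench_mid, grease_mid, oilcan_mid, brush_mid, block_mid from where it was at the start of the episode above 0.03 m).
It also fails if it takes over 64 s, if anything falls off the work surface, if the arm or the gripper's body presses on something with over 40 N, if the wrist force passes 120 N, or if a joint passes its speed limit or range.

ROBOT

A 6-joint arm with a two-finger parallel gripper is mounted at the origin on the work surface. World frame = base frame: x ahead of the robot, y to its left, z up, the work surface at z = 0. Lengths are in mm, angles in rad, forces in N, time in s.
With the tool pointing down it reaches from about 325 to 850 mm from the base axis. Payload 4.4 kg.
Tool frame: the origin (TCP) lies midway between the tips of the shut fingers; the grasp point (between the pads) lies 19 mm behind it; z points along the fingers, y is the line along which they close (so a half turn about z gives the same grasp; the last joint's range is limited). The gripper opens to 94 mm and grips with 3 to 60 N. Pads are 16 mm wide; open, the fingers measure 119 mm over their backs; the gripper's body (75 mm by 177 mm) begins 78 mm behind the grasp point.
Start: joints at [1.105, 0.207, 1.542, -0, 1.393, -0.15], TCP at [178.045, 546.742, 182.447] pointing down, gripper open.
Joint ranges: [-2.73, 2.73], [-0.86, 2.22], [0.23, 2.46], [-1.11, 4.25], [0.08, 2.63], [-2.82, 2.82]. Speed limits (rad/s): [2.79, 2.79, 3.14, 3.14, 3.14, 3.14].

INTERFACE

Orientations are given as a unit quaternion [x, y, z, w].
In Python, from plant import status, cams, ctrl gives the robot as it stands. The module is installed in compiled form; this text tells all that it offers.
- The arm moves only by the tool carry_out, never from a script. Its arguments are lists of equal length, an entry for each row: "travel": the shift along the tool's x, y, z in m, a list of three; "twist": the turn about the tool's z in degrees. In form: {"travel": [[x, y, z], ...], "twist": [twist, ...]}. A call has 1 to 20 rows; each row is the pose to reach, as a shift and turn from the pose commanded when the call began, along the tool's axes at that moment; what a row does not reach only later rows make up. A row lasts 1/10 s, in which the tool goes at most 50 mm and 8.59 degrees, less where a joint would pass 70% of its speed; a pose out of reach is approached as far as the arm can. A call with a gripper value outside its range is refused whole. "hand" is the opening, from 0 (shut) to 1 (fully open), set as the call begins (left out, the last holds). The fingers move at their own pace and stop on an object; "grip_force" is the grip in N (left out, the last holds). Time passes only in rows, so rows that repeat a pose let the fingers close. It gives the time, the measured TCP pose, the force, the opening and the grip force at its end, in the units of the state.
- status.observe(): the state, without advancing time (a new reading comes with each control period).
- cams.grab_frame(name): name is "scene" or "side" or "wrist"; returns the picture (420x560x3 uint8, blue, green, red); there is no depth.
- cams.get_calibration(name): a dict with "fov_y" (degrees; the focal length in pixels is half the picture's height over the tangent of half this angle, whatever the lens; pixels are square), "cx", "cy" (the principal point, pixels), "rvec" (rotation vector, rad) and "tvec" (3), from world to camera coordinates, as OpenCV has them. Camera axes: x right, y down, z forward; pixel columns grow to the right and rows downward; lengths in mm; the calibration is good to about 2 mm. A picture is of the moment at which its call begins: read the wrist's pose just before it. get_calibration takes no time and is no camera call; for the wrist camera it gives the pose at the moment of the call.
- ctrl.sign_off(): hands the job in; it is judged then, once.
The state is a dict: "time_s": time; "qpos": joint angles; "dq": joint speeds; "joint_efforts": joint torques, N m; "ee_pos": TCP position; "ee_rot": TCP orientation; "wrist_force": force on the tool from outside, world axes, zero at the start; "wrist_torque": the same for the moment, N m; "width": finger opening in mm; "gripper_force": force on a finger pad.
Only numpy, scipy, OpenCV 4.12 (cv2) and the standard library are available. Lean on these libraries where they do the work, as an engineer would, in place of code of your own. Each camera call takes 0.05 s, during which the arm holds its last target. There are 200 camera calls.

## Working session

There is one attempt and no reset: what is moved stays moved. The work goes in short steps, Python scripts to look and compute and a tool call to move; the robot and the scene stay as the last step left them, time stands still between calls to the robot, and variables do not carry over. Pictures are saved under pics/ and viewed, at most 10 in all, crops included, and the job is handed in when it is done.

Besides the shell and the picture viewer there is one more tool, called after "Request:" as name([rows], argument=value, ...), one row to a line, values as JSON. carry_out: Moves the arm, as the interface text tells. Its arguments: {"type":"object","properties":{"travel":{"type":"array"},"twist":{"type":"array"},"hand":{"type":"number"},"grip_force":{"type":"number"}},"required":["travel","twist"]}

```bash
mkdir -p pics; cat > h.py <<'E'
import numpy as np, cv2
from plant import status, cams, ctrl
from scipy.spatial.transform import Rotation as R
def cal(n):
    c=cams.get_calibration(n); f=210/np.tan(np.radians(c['fov_y'])/2)
    M=R.from_rotvec(np.array(c['rvec']).ravel()).as_matrix(); t=np.array(c['tvec']).ravel()
    return f,c['cx'],c['cy'],M,t
def ray(c,u,v):
    f,cx,cy,M,t=c; d=M.T@np.array([(u-cx)/f,(v-cy)/f,1]); return -M.T@t,d/np.linalg.norm(d)
def onz(c,u,v,z):
    o,d=ray(c,u,v); return o+d*(z-o[2])/d[2]
def proj(c,p):
    f,cx,cy,M,t=c; q=M@np.array(p,float)+t; return np.array([cx+f*q[0]/q[2],cy+f*q[1]/q[2]])
def tri(c1,p1,c2,p2):
    a,d=ray(c1,*p1); b,e=ray(c2,*p2); s=np.linalg.lstsq(np.c_[d,-e],b-a,rcond=None)[0]
    x,y=a+d*s[0],b+e*s[1]; return (x+y)/2,np.linalg.norm(x-y)
def blobs(im,lo,hi,amin=80):
    m=cv2.inRange(cv2.cvtColor(im,cv2.COLOR_BGR2HSV),np.array(lo),np.array(hi))
    n,l,s,c=cv2.connectedComponentsWithStats(m); return m,[(s[i],c[i]) for i in range(1,n) if s[i][4]>amin]
E
python3 - <<'E'
from h import *
s=status.observe(); print(s)
for n in ['scene','side','wrist']:
    im=cams.grab_frame(n); cv2.imwrite(f'pics/{n}0.png',im); c=cal(n); print(n,c[0],c[1:3],'pos',(-c[3].T@c[4]).round(1)); np.save(f'pics/{n}0.npy',np.array(c,dtype=object))
a=cv2.imread('pics/scene0.png'); 
E
```

```text
{'time_s': 0.0, 'qpos': array([ 1.10551309e+00,  2.07452059e-01,  1.54293803e+00, -1.66100196e-05,
        1.39350093e+00, -1.50490422e-01]), 'dq': array([ 0.00108808,  0.00096212, -0.00062592,  0.00109579,  0.00036406,
       -0.00076204]), 'joint_efforts': array([-1.80117304e-04, -3.70877981e+01, -2.81415868e+01,  6.97089778e-02,
        3.63571860e-02, -1.75804116e-04]), 'ee_pos': array([177.65174042, 545.96289609, 181.28023651]), 'ee_rot': array([ 1.56745775e-01,  9.87638315e-01, -1.09762069e-03, -3.40465935e-04]), 'wrist_force': array([-0.38321146,  1.16227757, -0.44356766]), 'wrist_torque': array([ 0.03159254, -0.03365682,  0.02066714]), 'gripper_force': 0.0, 'width': 94.33086863737825}
scene 414.52932437808806 (270.68366321542527, 212.37277511308113) pos [ 890.1 -863.6  760.8]
side 379.9333956322992 (278.62688040316675, 212.03356678279306) pos [ -72.9 -618.7  912.9]
wrist 324.79433026153146 (281.3903739052816, 210.37232588032117) pos [105.8 570.2 385.1]
```

View pics/scene0.png

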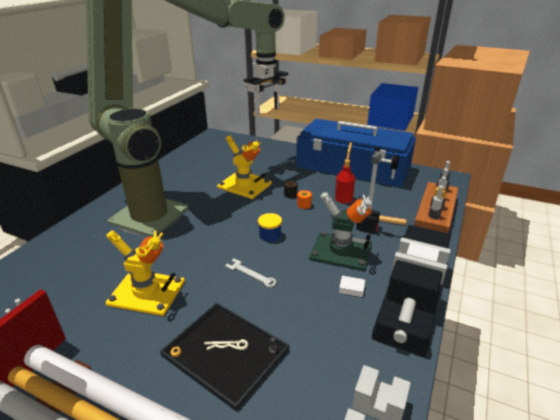

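View pics/side0.png

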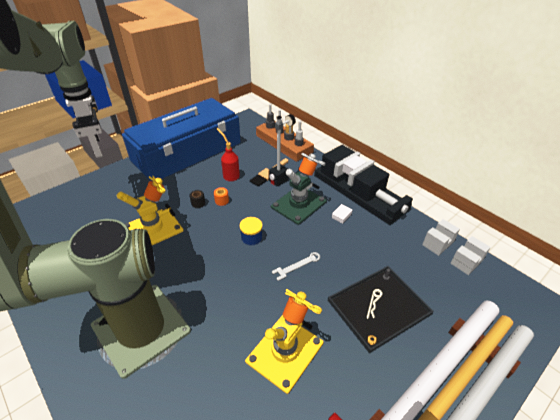

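The scene view shows the green stand at (342,240), its empty axle pointing up-left at (332,207). The tray is at (225,352) with the clip at (228,345), and the indicator post is at (375,185).
Candidates for the roller: the new orange one standing at scene (305,199) / side (221,196), the black worn one at (291,189), and the orange rollers fitted on the stands at (358,210), (247,152) and (150,247). I choose the standing one at (305,199). For the stand, the two yellow ones at (245,175) and (145,280) are decoys, so it is the green one. I'll check with one close crop.

```bash
python3 - <<'E'
from h import *
a=cv2.imread('pics/scene0.png');b=cv2.imread('pics/side0.png')
def crop(im,x,y,w,h,k): return cv2.resize(im[y:y+h,x:x+w],(w*k,h*k),interpolation=cv2.INTER_CUBIC)
A=crop(a,275,170,133,100,3);B=crop(b,180,145,133,100,3);C=crop(a,160,300,133,100,3);D=crop(b,325,260,133,100,3)
cv2.imwrite('pics/c0.png',np.vstack([np.hstack([A,B]),np.hstack([C,D])]))
for n,im in (('scene',a),('side',b)):
    for nm,lo,hi in (('orange',(4,150,120),(16,255,255)),('green',(50,40,20),(85,255,120)),('red',(0,180,100),(3,255,255))):
        m,bl=blobs(im,lo,hi,60); print(n,nm,[(s[:5].tolist(),c.round(1).tolist()) for s,c in bl][:8])
E
```

```text
scene orange [([376, 22, 45, 43, 998], [400.9, 42.7]), ([322, 35, 31, 24, 427], [337.8, 46.6]), ([413, 64, 108, 195, 6660], [469.5, 131.8]), ([242, 147, 18, 14, 123], [250.5, 153.9]), ([416, 183, 41, 45, 831], [436.8, 206.2]), ([297, 190, 15, 19, 206], [303.8, 199.4]), ([346, 199, 25, 23, 259], [356.1, 211.5]), ([139, 242, 24, 22, 184], [151.7, 254.7])]
scene green [([333, 210, 21, 21, 260], [342.4, 222.5]), ([309, 233, 63, 38, 1321], [340.2, 252.5])]
scene red [([336, 167, 19, 36, 501], [344.6, 186.1]), ([0, 290, 45, 37, 309], [20.6, 307.5])]
side orange [([251, 83, 30, 19, 131], [262.6, 92.4]), ([276, 102, 46, 21, 197], [297.1, 111.8]), ([310, 121, 57, 28, 266], [338.5, 134.5]), ([256, 124, 21, 24, 297], [267.3, 134.5]), ([281, 133, 32, 28, 368], [292.6, 147.0]), ([355, 146, 205, 109, 1336], [462.2, 202.7]), ([299, 157, 18, 18, 209], [307.1, 166.3]), ([144, 182, 18, 19, 213], [151.8, 192.3])]
side green [([290, 172, 21, 19, 165], [300.9, 182.1]), ([271, 190, 56, 34, 900], [298.0, 206.2])]
side red [([222, 148, 17, 33, 430], [229.9, 165.5])]
```

View pics/c0.png

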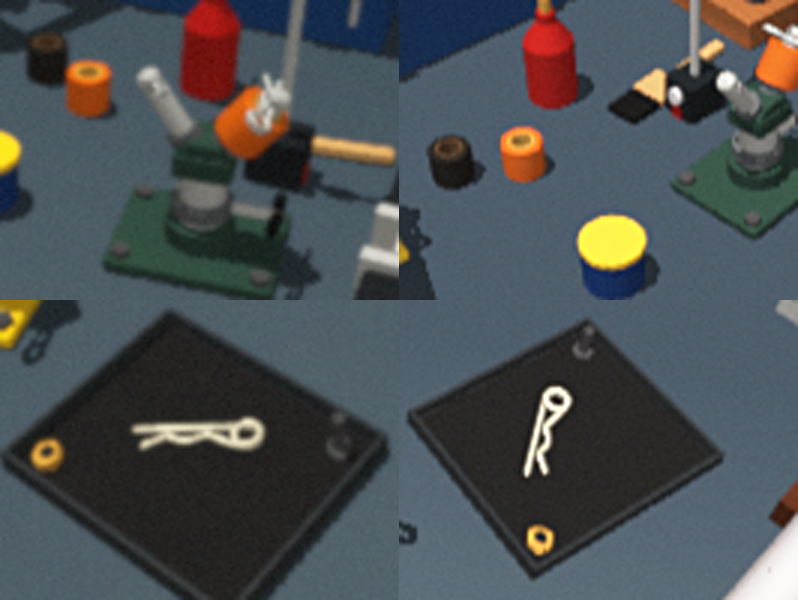

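Top-left crop: new orange roller with its brass bush standing at scene (304,199), and black worn one at (291,189). The green stand's empty axle has its free end at scene (325,195) / side (289,172). Lower crops: clip with coil at scene (243,344) / side (377,293), straight leg tip at scene (205,343) / side (368,318), and bolt and nut in opposite corners.

```bash
python3 - <<'E'
from h import *
S=cal('scene');D=cal('side')
P=lambda n,a,b: print(n,*[np.round(x,1) for x in tri(S,a,D,b)])
P('axle end',(325,195.5),(289.3,172))
P('new roller mass',(304,199.5),(221.2,196.5))
for n,a,b,z in (('new top',(304.3,193.3),(180+124/3,145+137/3),45),('worn top',(275+47/3,170+40/3),(180+53/3,145+144/3),45)):
    print(n,onz(S,*a,z).round(1),onz(D,*b,z).round(1))
for n,a,b in (('coil',(160+248/3,300+133/3),(325+158/3,260+100/3)),('tip',(160+135/3,300+128/3),(325+128/3,260+174/3)),('flare tip',(160+143/3,300+145/3),(325+146/3,260+172/3)),('bolt',(160+340/3,300+138/3),(325+184/3,260+45/3)),('nut',(160+46/3,300+155/3),(325+140/3,260+240/3))):
    print(n,onz(S,*a,8).round(1),onz(D,*b,8).round(1))
for C,n in ((S,'scene'),(D,'side')):
    m,bl=blobs(cv2.imread(f'pics/{n}0.png'),(50,40,20),(85,255,120),300); 
    k=max(cv2.findContours(m,0,2)[0],key=cv2.contourArea); k=cv2.convexHull(k); k=cv2.approxPolyDP(k,2.5,True)[:,0]
    for p in k: print(n,p,onz(C,*p,14).round(0))
P('oil',(344.6,186),(230,165.5)); P('grease lid',(269.5,221),(251,225.5))
P('post top',(275+298/3,158),(275+0,129))
E
```

```text
axle end [588.3  71.  178.9] 2.1
new roller mass [450.3 271.2  21.6] 0.5
new top [449.9 273.6  45. ] [454.7 272.6  45. ]
worn top [379.9 318.3  45. ] [385.2 316.2  45. ]
coil [ 552.1 -342.4    8. ] [ 551.9 -344.9    8. ]
tip [ 472.9 -374.4    8. ] [ 468.9 -376.1    8. ]
flare tip [ 486.9 -385.     8. ] [ 482.6 -385.5    8. ]
bolt [ 616.2 -317.3    8. ] [ 622.7 -321.7    8. ]
nut [ 427.1 -423.     8. ] [ 426.8 -423.1    8. ]
scene [319 233] [562. 119.  14.]
scene [370 241] [713. 144.  14.]
scene [365 268] [732.  19.  14.]
scene [311 259] [585.  -7.  14.]
scene [309 255] [573.   7.  14.]
side [326 200] [725.  20.  14.]
side [299 223] [573.  -1.  14.]
side [271 207] [553. 120.  14.]
side [290 191] [661. 140.  14.]
side [308 190] [715. 101.  14.]
oil [561.4 366.9  50.3] 1.5
grease lid [421.7  62.9  54.1] 0.4
post top [673.3 238.2 229.3] 12.6
```

Request:
carry_out([
  [0,0,-0.05],
  [-0.345,-0.175,-0.05],
  [-0.345,-0.175,-0.05],
  [-0.345,-0.175,-0.05],
  [-0.345,-0.175,-0.05],
  [-0.345,-0.175,-0.05],
  [-0.345,-0.175,-0.05],
  [-0.345,-0.175,-0.05],
  [-0.345,-0.175,-0.05],
  [-0.345,-0.175,-0.05],
  [-0.345,-0.175,-0.05],
  [-0.345,-0.175,-0.05],
  [-0.345,-0.175,-0.05],
  [-0.345,-0.175,-0.05],
], twist=[0,-8,-16,-24,-27,-27,-27,-27,-27,-27,-27,-27,-27,-27])

```text
time_s: 1.55
ee_pos: [450.9, 274.7, 232.5]
ee_rot: [-0.079, 0.997, 0.0, -0.0]
wrist_force: [0.1, 0.5, 0.4]
width: 94.0
gripper_force: 0.0
```

```bash
python3 - <<'E'
from h import *
s=status.observe(); T=R.from_quat(s['ee_rot']).as_matrix(); c=cal('wrist')
im=cams.grab_frame('wrist'); cv2.imwrite('pics/w1.png',im); np.save('pics/w1.npy',np.array(c,dtype=object))
print(s['time_s'],s['ee_pos'],s['qpos'].round(2)); print(T.round(3)); o=-c[3].T@c[4]
print('cam in tool',(T.T@(o-s['ee_pos'])).round(1),'axis',(T.T@c[3].T[:,2]).round(3))
for nm,lo,hi in (('orange',(4,150,120),(16,255,255)),):
    m,bl=blobs(im,lo,hi,60); print([(s_.tolist(),q.round(1)) for s_,q in bl])
    for s_,q in bl[:6]: print(onz(c,*q,22.5).round(1))
for p in ((600,65,150),(583,60,186),(452,272,45)): print(proj(c,p).round(0))
E
```

```text
1.55 [450.93765051 274.66475481 232.47544504] [ 0.38  0.07  1.59  0.    1.48 -1.35]
[[-0.987 -0.158 -0.   ]
 [-0.158  0.987  0.   ]
 [ 0.     0.    -1.   ]]
cam in tool [  75.8    0.3 -203.5] axis [-0.262 -0.002  0.965]
[([260, 162, 39, 43, 339], array([271.6, 179.6]))]
[448.4 261.2  22.5]
[ 52. 318.]
[ 18. 324.]
[279. 187.]
```

View pics/w1.png

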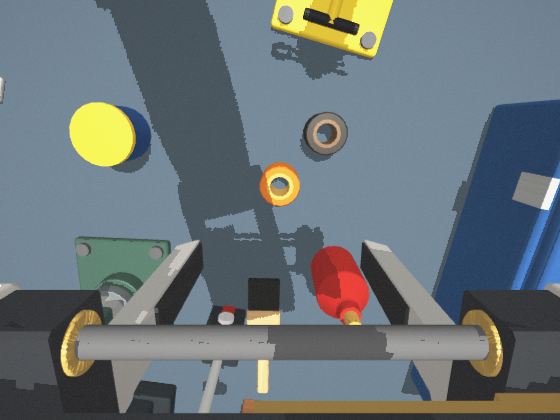

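Wrist view: new roller ring centred at (280,184), worn one at (326,132), and the oil can at (340,280). The stand's -x base edge runs from (77,238) to (170,240) at the lower left, partly hidden by the finger. Brush at (264,310), indicator base at (228,320).

```bash
python3 - <<'E'
from h import *
c=np.load('pics/w1.npy',allow_pickle=True)
for n,u,v,z in (('new',280,184,45),('worn',326,132,45),('baseA',77,238,14),('baseB',170,240,14),('boltA',83,250,18),('boltB',157,251,18),('magbase',228,310,55)): print(n,onz(c,u,v,z).round(1))
E
```

```text
new [448.3 272.2  45. ]
worn [378.8 315.7  45. ]
baseA [572.9   8.3  14. ]
baseB [555.5 135.2  14. ]
boltA [587.5  18.8  18. ]
boltB [572.8 119.8  18. ]
magbase [624.6 230.5  55. ]
```

Request:
carry_out([
  [0.002,-0.002,0.05],
  [0.002,-0.002,0.1],
  [0.002,-0.002,0.15],
  [0.002,-0.002,0.19],
  [0.002,-0.002,0.21],
  [0.002,-0.002,0.2275],
  [0.002,-0.002,0.2275],
  [0.002,-0.002,0.2275],
], twist=[0,0,0,0,0,0,0,0], hand=0.78)

```text
time_s: 2.4
ee_pos: [450.1, 271.7, 5.2]
ee_rot: [-0.079, 0.997, -0.0, -0.0]
wrist_force: [0.3, 0.2, -0.3]
width: 73.4
gripper_force: 0.0
```

Request:
carry_out([
  [0,0,0],
  [0,0,0],
  [0,0,0],
  [0,0,0],
  [0,0,0],
  [0,0,0],
  [0,0,0],
], twist=[0,0,0,0,0,0,0], hand=0.3, grip_force=10)

```text
time_s: 3.1
ee_pos: [451.1, 271.7, 6.0]
ee_rot: [-0.078, 0.997, 0.0, 0.001]
wrist_force: [-1.0, 0.7, 5.4]
width: 51.0
gripper_force: 10.0
```

Request:
carry_out([
  [0,0,-0.02],
  [-0.025,0,-0.02],
  [-0.05,0,-0.02],
  [-0.05,0,-0.02],
  [-0.05,0,-0.01],
  [-0.05,0,-0.002],
  [-0.05,0,0.0],
  [-0.05,0,0.001],
  [-0.048,0,-0.001],
  [-0.0455,0,-0.003],
  [-0.043,0,-0.0045],
  [-0.0405,0,-0.006],
  [-0.0375,0,-0.0073],
  [-0.0345,0,-0.008],
  [-0.031,0,-0.009],
  [-0.031,0,-0.009],
], twist=[0,0,0,0,0,0,0,0,0,0,0,0,0,0,0,0])

```text
time_s: 4.7
ee_pos: [480.3, 276.0, 14.0]
ee_rot: [-0.078, 0.997, -0.0, -0.0]
wrist_force: [-0.1, 0.1, -1.5]
width: 50.9
gripper_force: 10.0
```

```bash
python3 - <<'E'
from h import *
print(status.observe()['wrist_force'])
for n in ('scene','side'):
    im=cams.grab_frame(n); cv2.imwrite(f'pics/{n}1.png',im); p=proj(cal(n),(480,267,30)).astype(int); print(n,p)
    k=im[p[1]-35:p[1]+35,p[0]-45:p[0]+45]; k=cv2.resize(k,None,fx=4.4,fy=4.4,interpolation=cv2.INTER_CUBIC); cv2.imwrite(f'pics/{n}1c.png',k)
cv2.imwrite('pics/c1.png',np.hstack([cv2.imread(f'pics/{n}1c.png') for n in ('scene','side')]))
E
```

```text
[-0.13229084  0.06526165 -1.54524767]
scene [311 199]
side [228 191]
```

View pics/c1.png

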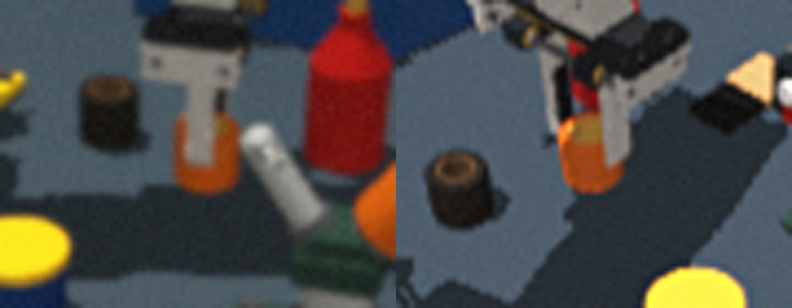

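The crop shows the roller still upright in the fingers: the bench edge cannot tip it. I'll tip it by pressing its rim onto the axle's end face, which is also at 35°. First I go above the post's height and measure the axle.

Request:
carry_out([
  [0,0,-0.05],
  [0,0,-0.1],
  [0,0,-0.15],
  [0,0,-0.2],
  [0,0,-0.25],
  [0,0,-0.3],
  [-0.035,-0.045,-0.306],
  [-0.07,-0.09,-0.306],
  [-0.108,-0.145,-0.306],
  [-0.108,-0.145,-0.306],
  [-0.108,-0.145,-0.306],
  [-0.108,-0.145,-0.306],
  [-0.108,-0.145,-0.306],
], twist=[0,0,0,0,0,0,0,0,0,0,0,0,0])

```text
time_s: 6.1
ee_pos: [609.4, 150.6, 319.9]
ee_rot: [-0.079, 0.997, 0.0, -0.0]
wrist_force: [-0.2, -0.1, -0.3]
width: 50.9
gripper_force: 10.0
```

```bash
python3 - <<'E'
from h import *
c=cal('wrist'); s=status.observe(); im=cams.grab_frame('wrist'); np.save('pics/w2.npy',np.array(c,dtype=object)); cv2.imwrite('pics/w2.png',im); print(s['ee_pos'],s['time_s'],s['wrist_force'])
print(proj(c,(584,62,186)),proj(c,(608,66,150)))
E
```

```text
[609.44893012 150.60261309 319.89858872] 6.1 [-0.16182304 -0.08471331 -0.33113281]
[200.70032654 159.18455451] [209.70899149 176.91311398]
```

View pics/w2.png

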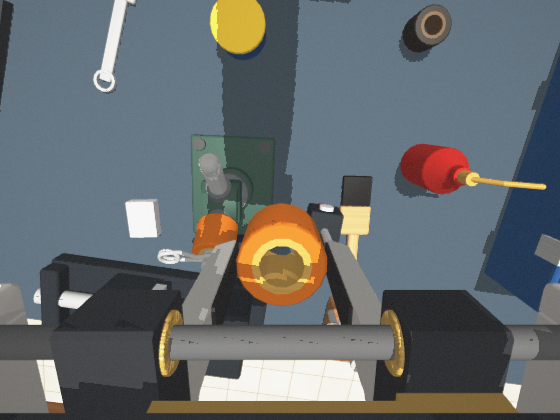

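Wrist view: the stand's base -x edge runs from (192,135) to (275,138). The empty axle's end face is at about (209,161). Indicator base at (322,220) and the block at (143,218). The fitted clip's coil is on the -y side at (170,257).

```bash
python3 - <<'E'
from h import *
c=np.load('pics/w2.npy',allow_pickle=True);S=cal('scene');D=cal('side')
A=onz(c,192,135,14);B=onz(c,275,138,14);print(A.round(1),B.round(1),np.linalg.norm(A-B)); y=(B-A)[:2]/np.linalg.norm(B-A); print('yaw',np.degrees(np.arctan2(y[1],y[0])))
x=np.array([y[1],-y[0]]);m=(A+B)[:2]/2+80*x;print('centre',m,'home',m-37*x,'hole',m-53.9*x,'end',m-62*x)
e=(208.5,160)
print(onz(c,*e,185.5)); print(tri(c,e,S,(324,194.7)),tri(c,e,D,(289.3,172.3)))
im=cv2.imread('pics/w2.png')
k=[cv2.resize(i[y0:y0+60,x0:x0+53],(424,480),interpolation=cv2.INTER_CUBIC)[:, :] for i,x0,y0 in ((im,185,135),(cv2.imread('pics/scene1.png'),305,180))]
k=[cv2.resize(q,(399,452)) for q in k]; cv2.imwrite('pics/c2.png',np.hstack(k))
E
```

```text
[574.6   6.3  14. ] [559.1 132.3  14. ] 126.99134627212067
yaw 96.99571733361984
centre [646.23834319  79.02080233] home [609.51379863  74.51438165] hole [592.73961477  72.45604355] end [584.69991718  71.46950281]
[583.64369178  69.93629465 185.5       ]
(array([585.12246379,  69.68185023, 182.46643959]), np.float64(2.197402461913729)) (array([585.11694154,  68.28716901, 179.41902434]), np.float64(1.3997709483160177))
```

View pics/c2.png

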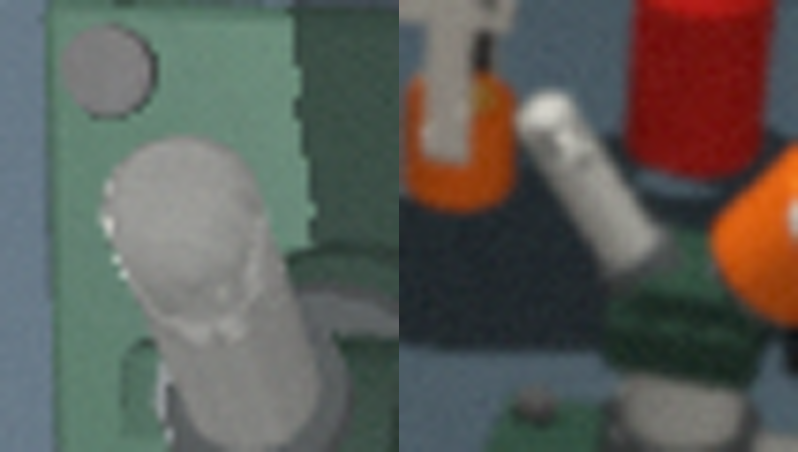

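Request:
carry_out([
  [0.03,-0.035,0],
  [0.0527,-0.0758,0],
  [0.0527,-0.0758,0.03],
  [0.0527,-0.0758,0.07],
  [0.0527,-0.0758,0.105],
  [0.0527,-0.0758,0.112],
  [0.0527,-0.0758,0.118],
  [0.0527,-0.0758,0.122],
  [0.0527,-0.0758,0.124],
  [0.0527,-0.0758,0.124],
], twist=[0,0,0,0,0,0,0,0,0,0], grip_force=5)

```text
time_s: 7.15
ee_pos: [570.8, 66.7, 197.4]
ee_rot: [-0.078, 0.997, -0.0, 0.001]
wrist_force: [-0.2, -0.7, -0.9]
width: 50.4
gripper_force: 5.0
```

Request:
carry_out([
  [0,0,0.001],
  [0.002,0,0.003],
  [0.0038,0,0.0053],
  [0.0055,0,0.0075],
  [0.0069,0,0.0101],
  [0.008,0,0.0128],
  [0.009,0,0.0155],
  [0.0097,0,0.0182],
  [0.0097,0,0.019],
  [0.0097,0,0.019],
], twist=[0,0,0,0,0,0,0,0,0,0])

```text
time_s: 8.15
ee_pos: [559.6, 65.2, 176.2]
ee_rot: [-0.078, 0.997, 0.0, -0.001]
wrist_force: [-3.2, -1.1, 0.7]
width: 50.9
gripper_force: 5.0
```

```bash
python3 - <<'E'
from h import *
print(status.observe()['wrist_force'])
for n in ('scene','side'):
    im=cams.grab_frame(n); cv2.imwrite(f'pics/{n}2.png',im); p=proj(cal(n),(575,68,190)).astype(int)
    cv2.imwrite(f'pics/{n}2c.png',cv2.resize(im[p[1]-35:p[1]+35,p[0]-45:p[0]+45],None,fx=4.4,fy=4.4,interpolation=cv2.INTER_CUBIC))
cv2.imwrite('pics/c3.png',np.hstack([cv2.imread(f'pics/{n}2c.png') for n in ('scene','side')]))
E
```

```text
[-3.15160772 -1.09392878  0.74973237]
```

View pics/c3.png

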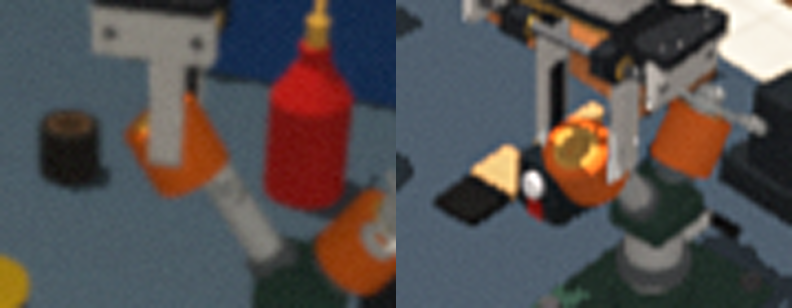

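Request:
carry_out([
  [0.0023,0,-0.0033],
  [-0.002,0,-0.0065],
  [-0.006,0,-0.0095],
  [-0.01,0,-0.0119],
  [-0.01,0,-0.0119],
  [-0.0117,0,-0.0095],
  [-0.0134,0,-0.007],
  [-0.0145,0,-0.0053],
  [-0.0157,0,-0.0037],
  [-0.0157,0,-0.0037],
], twist=[0,0,0,0,0,0,0,0,0,0], grip_force=8)

```text
time_s: 9.25
ee_pos: [575.4, 67.6, 180.0]
ee_rot: [-0.078, 0.997, 0.0, -0.001]
wrist_force: [-0.4, 0.5, -2.3]
width: 50.8
gripper_force: 8.0
```

Request:
carry_out([
  [-0.0017,0,0.0025],
  [-0.0034,0,0.0049],
  [-0.0052,0,0.0074],
  [-0.0069,0,0.0098],
  [-0.0069,0,0.0098],
], twist=[0,0,0,0,0])

```text
time_s: 9.75
ee_pos: [582.4, 68.7, 170.0]
ee_rot: [-0.078, 0.997, 0.0, -0.001]
wrist_force: [-0.6, 0.9, -2.3]
width: 50.8
gripper_force: 8.0
```

Request:
carry_out([
  [-0.0023,0,0.0033],
  [-0.0046,0,0.0066],
  [-0.0069,0,0.0098],
  [-0.0092,0,0.0131],
  [-0.0115,0,0.0164],
  [-0.0138,0,0.0197],
  [-0.0138,0,0.0197],
], twist=[0,0,0,0,0,0,0])

```text
time_s: 10.45
ee_pos: [595.0, 70.8, 149.9]
ee_rot: [-0.078, 0.997, 0.0, -0.002]
wrist_force: [-4.0, -0.6, -2.2]
width: 50.5
gripper_force: 8.0
```

```bash
python3 - <<'E'
from h import *
for n in ('scene','side'):
    im=cams.grab_frame(n); p=proj(cal(n),(595,70,180)).astype(int)
    cv2.imwrite(f'pics/{n}3c.png',cv2.resize(im[p[1]-35:p[1]+35,p[0]-45:p[0]+45],None,fx=4.4,fy=4.4,interpolation=cv2.INTER_CUBIC))
cv2.imwrite('pics/c4.png',np.hstack([cv2.imread(f'pics/{n}3c.png') for n in ('scene','side')]))
E
```

```text
(no output)
```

View pics/c4.png

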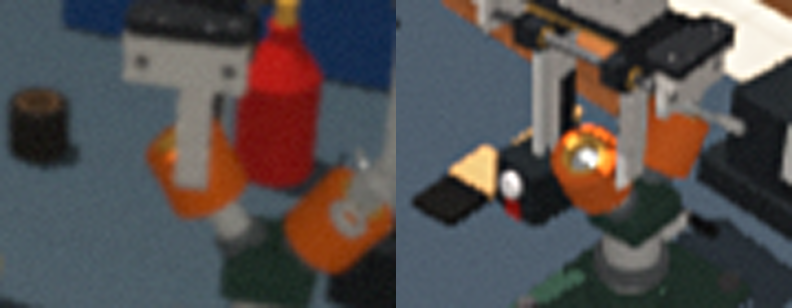

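The crop shows the roller threaded on the axle, with the steel end visible in the bore at (588,158). About 24 mm is left to go. I release it and let it slide.

Request:
carry_out([
  [0,0,0],
  [0,0,0],
  [0,0,0],
  [0,0,0],
  [0,0,0],
  [0,0,0],
], twist=[0,0,0,0,0,0], hand=0.75)

```text
time_s: 11.15
ee_pos: [596.5, 70.7, 151.4]
ee_rot: [-0.078, 0.997, -0.0, 0.0]
wrist_force: [0.3, 1.0, -0.3]
width: 70.6
gripper_force: 0.0
```

```bash
python3 - <<'E'
from h import *
for n in ('scene','side'):
    c=cal(n); im=cams.grab_frame(n); cv2.imwrite(f'pics/{n}4.png',im); m,bl=blobs(im,(4,150,120),(16,255,255),40)
    print(n,'home->',proj(c,(610,73.5,150)).round(1),'now(42 in)->',proj(c,(596,71.3,169.5)).round(1))
    for s_,q in bl:
        if abs(q-proj(c,(610,73,150))).max()<40: print(s_,q.round(1))
print(status.observe()['width'])
E
```

```text
scene home-> [332.  206.1] now(42 in)-> [327.3 199.3]
[320 196  22  22 264] [332.1 207.4]
[348 200  23  22 227] [356.8 212.3]
side home-> [293.4 175.8] now(42 in)-> [290.9 173. ]
[285 140  13   9  44] [290.8 143.9]
[285 148  12  13  86] [290.4 153.5]
[305 161  12  14 119] [310.  167.2]
[284 168  18  18 155] [293.1 178.1]
70.29812360025467
```

Request:
carry_out([
  [0,0,-0.04],
  [0,0,-0.08],
  [0.01,-0.04,-0.08],
  [0.109,-0.4,-0.08],
  [0.109,-0.4,-0.08],
  [0.109,-0.4,-0.08],
  [0.109,-0.4,-0.08],
  [0.109,-0.4,-0.08],
  [0.109,-0.4,-0.08],
  [0.109,-0.4,-0.08],
  [0.109,-0.4,-0.08],
  [0.109,-0.4,-0.08],
  [0.109,-0.4,-0.08],
  [0.109,-0.4,-0.08],
  [0.109,-0.4,-0.08],
  [0.109,-0.4,-0.08],
], twist=[0,0,0,-6,-12,-19,-19,-19,-19,-19,-19,-19,-19,-19,-19,-19])

```text
time_s: 12.85
ee_pos: [551.4, -340.0, 231.4]
ee_rot: [-0.243, 0.97, -0.0, 0.0]
wrist_force: [-0.5, -0.3, 0.6]
width: 70.4
gripper_force: 0.0
```

```bash
python3 - <<'E'
from h import *
s=status.observe(); T=R.from_quat(s['ee_rot']).as_matrix(); c=cal('wrist'); im=cams.grab_frame('wrist'); cv2.imwrite('pics/w5.png',im); np.save('pics/w5.npy',np.array(c,dtype=object))
print(s['time_s'],s['ee_pos'],s['qpos'].round(2),'yaw',np.degrees(np.arctan2(T[1,1],T[0,1])))
p=proj(c,(552,-344,8)); print('exp',p)
g=im.min(axis=2); m=((g>140)*255).astype(np.uint8); m[300:]=0
n,l,st,ce=cv2.connectedComponentsWithStats(m)
for i in range(1,n):
    if st[i][4]>60: print(st[i],ce[i].round(0))
E
```

```text
12.85 [ 551.39509571 -340.01123151  231.42695545] [-0.69  0.33  1.29  0.    1.52 -2.75] yaw 118.07562021460954
exp [278.96908159 180.36654108]
[   0    0   40  129 2660] [13. 43.]
[  24    0  119  220 9929] [ 81. 105.]
[276  37  60  54 178] [306.  64.]
[270 113  20  77 597] [282. 155.]
[483 140  30  32 198] [495. 158.]
[417 170  73  65 679] [451. 204.]
[187 241  31  27 410] [202. 254.]
```

```bash
python3 - <<'E'
from h import *
im=cv2.imread('pics/w5.png').min(axis=2)[110:193,264:296]
for i,r in enumerate(im): 
    if i%2==0: print(110+i,''.join('%3d'%(v//10) for v in r))
E
```

```text
110   5  5  5  5  6  5  6  6  5  5  6  5  5  6  5  5  6  6  5  5  6  6  6  5  5  6  6  5  5  6  6  5
112   5  6  6  6  5  5  5  6  5  5  5  6  6  5  6  6  6  6  5  5  6  6  6 10 10  7  6  6  6  6  5  5
114   6  5  5  5  5  6  5  6  5  6  6  5  5  6  5  5  6  6  6  5  6  7 14 22 24 21  6  6  6  6  6  6
116   6  6  5  5  6  6  6  6  5  5  5  6  5  5  5  5  6  5  6  5  5  7 14 22 24 21  6  6  6  6  5  6
118   5  6  6  6  5  6  6  6  5  6  7 12 14 11  5  6  5  5  6  6  6  7 15 22 24 21  6  6  5  5  6  6
120   5  5  6  6  5  5  5  5  6  6 12 22 24 22 13  5  5  5  5  6  6  7 14 22 24 21  6  6  5  6  6  6
122   6  6  6  6  5  5  6  5  6  5  6 12 22 24 22 13  6  6  6  6  5  6 14 22 24 21  5  5  6  5  5  6
124   6  6  5  5  6  5  6  6  5  6  6  6 11 21 24 22 13  6  5  5  6  7 15 22 24 21  5  6  5  6  5  5
126   5  5  6  5  5  6  5  6  5  6  6  5  6 11 21 24 22 13  6  6  6  8 18 22 23 20  6  6  6  6  6  6
128   6  6  5  5  6  5  6  6  6  6  5  6  6  6 11 21 24 22 14  6  5  8 19 22 23 21  6  6  5  5  6  6
130   6  5  5  5  6  6  6  6  6  5  5  6  6  6  6 11 21 24 22 13  6  9 19 22 23 20  5  6  
[... 2441 characters left out ...]
5  5  5  5  5  7 16 22 23 20  5  5  5  5  5  5  5  5  5  5  8 19 22 23 20  6  5  5  5  5  5  5
182   5  5  5  5  5  7 15 22 23 21  6  5  5  5  5  5  5  5  5  6 10 19 23 22 15  6  5  5  5  6  6  5
184   5  5  5  5  6  4 10 21 23 23 20 10  6  5  5  5  6  6  7 12 19 23 24 21  8  6  5  6  6  5  5  5
186   6  5  5  6  5  5  5  9 20 23 24 23 21 17 14 15 13 18 20 22 24 23 20  7  6  6  5  5  5  6  5  6
188   5  5  5  5  5  5  6  6  6 11 19 22 24 24 24 24 24 24 23 21 19  9  5  6  6  5  5  6  6  5  6  6
190   6  5  6  5  5  5  6  5  6  5  5  4  6  7 11 13  9  7  6  6  5  5  6  5  5  6  6  5  6  5  6  6
192   5  6  5  5  5  5  6  5  5  6  5  5  5  5  5  5  6  5  6  6  5  5  5  5  6  5  5  6  6  5  5  6
```

```bash
python3 - <<'E'
from h import *
c=np.load('pics/w5.npy',allow_pickle=True)
a=onz(c,287.7,114,6.5);b=onz(c,286.8,170,6.5);d=(a-b)[:2]; al=np.degrees(np.arctan2(d[1],d[0])); tip=onz(c,287.9,112.6,6.5)
x=d/np.linalg.norm(d);y=np.array([-x[1],x[0]])
print('alpha',al,'tip',tip,'coil from tip',tip[:2]-84*x+10*y,'ring',onz(c,279.2,180.8,11))
T=R.from_quat(status.observe()['ee_rot']).as_matrix();q=np.r_[tip[:2]-84*x+10*y,0]
print('tool delta',T.T@(q-status.observe()['ee_pos']))
E
```

```text
alpha -152.60017874017808 tip [ 470.48585149 -374.50554428    6.5       ] coil from tip [ 549.66443459 -344.72716322] ring [ 551.89221731 -343.68004652   11.        ]
tool delta [  3.63379649  -3.13041294 231.42356796]
```

Request:
carry_out([
  [0.0023,-0.0035,0.05],
  [0.0023,-0.0035,0.1],
  [0.0023,-0.0035,0.15],
  [0.0023,-0.0035,0.19],
  [0.0023,-0.0035,0.21],
  [0.0023,-0.0035,0.22],
  [0.0023,-0.0035,0.2255],
  [0.0023,-0.0035,0.2255],
  [0.0023,-0.0035,0.2255],
], twist=[0.7,0.7,0.7,0.7,0.7,0.7,0.7,0.7,0.7], hand=0.5)

```text
time_s: 13.8
ee_pos: [551.9, -346.5, 7.6]
ee_rot: [-0.236, 0.972, -0.001, 0.001]
wrist_force: [-0.3, -0.7, 0.0]
width: 47.1
gripper_force: 0.0
```

Request:
carry_out([
  [0,0,0],
  [0,0,0],
  [0,0,0],
  [0,0,0],
  [0,0,0],
  [0,0,0],
], twist=[0,0,0,0,0,0], hand=0.05, grip_force=40)

```text
time_s: 14.4
ee_pos: [550.5, -345.5, 5.6]
ee_rot: [-0.236, 0.972, 0.0, -0.0]
wrist_force: [0.1, 0.4, -0.3]
width: 5.4
gripper_force: 0.0
```

Request:
carry_out([
  [0,0,0],
  [0,0,0],
  [0,0,0],
  [0,0,-0.05],
  [0,0,-0.1],
  [0,0,-0.15],
  [0,0,-0.2],
  [0,0,-0.226],
  [0,0,-0.226],
  [0,0,-0.226],
  [0,0,-0.226],
], twist=[0,0,0,0,0,0,0,0,0,0,0], hand=0.5)

```text
time_s: 15.5
ee_pos: [549.3, -344.5, 228.8]
ee_rot: [-0.236, 0.972, 0.002, -0.001]
wrist_force: [0.4, 0.2, -0.9]
width: 47.1
gripper_force: 0.0
```

```bash
python3 - <<'E'
from h import *
s=status.observe(); c=cal('wrist'); im=cams.grab_frame('wrist'); cv2.imwrite('pics/w6.png',im); np.save('pics/w6.npy',np.array(c,dtype=object)); print(s['time_s'],s['ee_pos'],s['ee_rot'],s['qpos'].round(2))
g=im.min(axis=2); m=((g>140)*255).astype(np.uint8); m[300:]=0
n,l,st,ce=cv2.connectedComponentsWithStats(m)
for i in range(1,n):
    x,y,w,h,a=st[i]
    if 250<a<900: 
        print(st[i],ce[i].round(0))
        if w<90 and 200<ce[i][0]<400:
            for r in range(y,y+h,2): print(r,x,''.join('#' if v else '.' for v in (l[r,x:x+w]==i)))
E
```

```text
15.5 [ 549.317083   -344.51625767  228.76899414] [-0.23569393  0.97182439  0.0019208  -0.00142775] [-0.69  0.34  1.28  0.    1.53 -2.74]
[272 116  19  78 611] [284. 158.]
116 272 ................##.
118 272 ...............####
120 272 ...............####
122 272 ....##.........####
124 272 ...####........####
126 272 ....####.......####
128 272 .....####......####
130 272 .......###.....####
132 272 ........####...####
134 272 .........####..####
136 272 ..........####.####
138 272 ..........####.####
140 272 .........####..####
142 272 ........####...####
144 272 .......####....####
146 272 ......####.....####
148 272 ......####.....####
150 272 ......####.....####
152 272 .......###.....####
154 272 .......####....####
156 272 .........###...####
158 272 .........####..####
160 272 ..........###..####
162 272 ..........###..####
164 272 .........###...####
166 272 ........###....####
168 272 .......###.....###.
170 272 ......###......###.
172 272 ....####.......###.
174 272 ...####........###.
176 272 ..###########..###.
178 272 .#################.
180 272 .####........#####.
182 272 ####..........####.
184 272 ###............###.
186 272 ###............###.
188 272 .####........#####.
190 272 ..###############..
192 272 ....##########.....
[420 180  60  55 492] [450. 209.]
[210 241  28  26 386] [224. 253.]
241 210 ........................####
243 210 ..................##########
245 210 ...........################.
247 210 .........#################..
249 210 .......###################..
251 210 ......###################...
253 210 .....###################....
255 210 ....###################.....
257 210 ...####################.....
259 210 ..####################......
261 210 .####..#######..#####.......
263 210 #####....#####....###.......
265 210 ..##.......##...............
```

```bash
python3 - <<'E'
from h import *
c=np.load('pics/w6.npy',allow_pickle=True);s=status.observe()
a=onz(c,290,118,6.5);b=onz(c,288.2,170,6.5);d=(a-b)[:2]
print('alpha',np.degrees(np.arctan2(d[1],d[0])),'tip',onz(c,289.8,115.7,6.5),'ring',onz(c,280.8,184.5,11))
S=cal('scene');D=cal('side')
im={n:cams.grab_frame(n) for n in('scene','side')}
for n,C in(('scene',S),('side',D)):
    g=im[n].min(axis=2);p=proj(C,(510,-358,8)).astype(int);m=(g>120).astype(np.uint8);k=m[p[1]-40:p[1]+40,p[0]-50:p[0]+50];N,l,st,ce=cv2.connectedComponentsWithStats(k)
    for i in range(1,N):
        if st[i][4]>40: print(n,st[i]+[p[0]-50,p[1]-40,0,0,0],ce[i]+[p[0]-50,p[1]-40])
    # hole in coil
    cs,h=cv2.findContours(k*255,cv2.RETR_CCOMP,2)
    for q,hh in zip(cs,h[0]):
        if hh[3]>=0: u=q[:,0].mean(0)+[p[0]-50,p[1]-40]; print('hole',u,cv2.contourArea(q),onz(C,*u,9))
E
```

```text
alpha -154.41122774897968 tip [ 469.32421948 -373.32092022    6.5       ] ring [ 551.86620334 -343.59569954   11.        ]
scene [205 339  43  10 240] [227.57916667 343.825     ]
hole [221.5 344. ] 12.0 [ 509.0807441  -362.43218676    9.        ]
hole [241.5 344. ] 23.0 [ 549.72146012 -343.37896811    9.        ]
hole [233.875 343.875] 12.5 [ 534.06306414 -350.33910867    9.        ]
side [367 289  16  30 151] [373.68874172 301.76821192]
hole [372.08333333 305.41666667] 21.0 [ 508.05352389 -359.68145688    9.        ]
hole [373.88888889 297.33333333] 15.5 [ 532.60963058 -346.52975741    9.        ]
hole [377. 293.] 19.0 [ 550.71925715 -343.27102702    9.        ]
```

Request:
carry_out([
  [-0.0015,0.001,0.05],
  [-0.0015,0.001,0.1],
  [-0.0015,0.001,0.15],
  [-0.0015,0.001,0.19],
  [-0.0015,0.001,0.215],
  [-0.0015,0.001,0.223],
  [-0.0015,0.001,0.2265],
  [-0.0015,0.001,0.2265],
], twist=[0,0,0,0,0,0,0,0])

```text
time_s: 16.45
ee_pos: [552.0, -344.5, 5.9]
ee_rot: [-0.236, 0.972, -0.001, 0.0]
wrist_force: [0.1, -0.2, 0.7]
width: 46.7
gripper_force: 0.0
```

Request:
carry_out([
  [0,0,0],
  [0,0,0],
  [0,0,0],
  [0,0,0],
  [0,0,0],
  [0,0,0],
], twist=[0,0,0,0,0,0], hand=0.23, grip_force=20)

```text
time_s: 17.05
ee_pos: [551.4, -344.0, 5.3]
ee_rot: [-0.236, 0.972, -0.0, 0.0]
wrist_force: [0.3, -0.3, -0.5]
width: 21.5
gripper_force: 0.0
```

```bash
python3 - <<'E'
from h import *
print(status.observe())
k=[]
for n,p,w,h,f in (('wrist',(200,130),160,120,2.5),('side',(352,262),53,40,7.5)):
    im=cams.grab_frame(n); cv2.imwrite(f'pics/{n}7.png',im); k.append(cv2.resize(im[p[1]:p[1]+h,p[0]:p[0]+w],(400,300),interpolation=cv2.INTER_CUBIC))
cv2.imwrite('pics/c7.png',np.hstack(k))
E
```

```text
{'time_s': 17.05, 'qpos': array([-6.90738779e-01,  5.43286369e-01,  1.47763725e+00, -6.69445807e-06,
        1.12053498e+00, -2.73737764e+00]), 'dq': array([ 0.00085887,  0.00258509,  0.00072375, -0.00164115,  0.00224314,
        0.00050892]), 'joint_efforts': array([ 1.14967504e-03, -4.68078732e+01, -2.43097723e+01, -6.74413447e-02,
        1.25587609e-02, -5.07805441e-05]), 'ee_pos': array([ 551.41744455, -343.95745726,    5.25865642]), 'ee_rot': array([-2.35684375e-01,  9.71829651e-01, -5.54800393e-05,  3.77285360e-05]), 'wrist_force': array([ 0.29244716, -0.25980449, -0.45210337]), 'wrist_torque': array([ 0.02816611,  0.07247941, -0.03083371]), 'gripper_force': 0.0, 'width': 21.489333732471763}
```

View pics/c7.png

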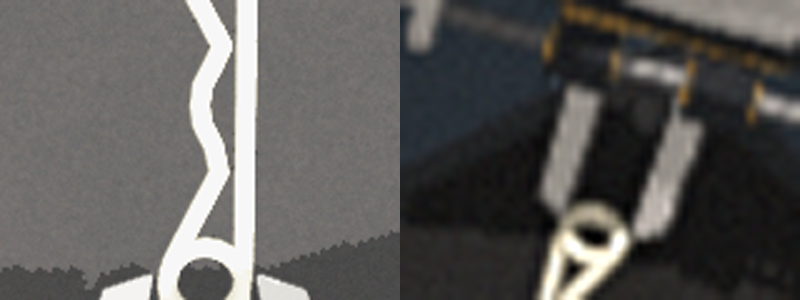

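Wrist crop: the finger tips flank the coil at about (250,243) and (314,243), but look like they are behind or above it. Side crop: the finger tips at (373,289) and (386,293) end near the coil at (378,293). I triangulate the tips to find their true height.

```bash
python3 - <<'E'
from h import *
c=cal('wrist');D=cal('side');s=status.observe();T=R.from_quat(s['ee_rot']).as_matrix();p=s['ee_pos']
for dy in (-14,14):
  for h in (0,10,20,30):
    for dx in (8,-8):
      w=p+T@np.array([dx,dy,-h]); print(dy,h,dx,proj(c,w).round(0),proj(D,w).round(0))
for a in ((250,243),(314,243)):
  for b in ((373.3,289.3),(386,293.3)): print(a,b,tri(c,a,D,b))
im=cv2.imread('pics/wrist7.png')
for r in range(228,262,2): print(r,' '.join('%2d'%(v//10) for v in im[r,232:332:2].min(axis=1)))
E
```

```text
-14 0 8 [260. 229.] [382. 298.]
-14 0 -8 [261. 251.] [383. 293.]
-14 10 8 [259. 234.] [382. 296.]
-14 10 -8 [260. 257.] [383. 291.]
-14 20 8 [258. 239.] [383. 294.]
-14 20 -8 [259. 264.] [384. 289.]
-14 30 8 [257. 245.] [384. 291.]
-14 30 -8 [257. 271.] [385. 287.]
14 0 8 [303. 229.] [372. 294.]
14 0 -8 [302. 251.] [373. 290.]
14 10 8 [304. 234.] [372. 292.]
14 10 -8 [303. 257.] [373. 288.]
14 20 8 [305. 239.] [373. 290.]
14 20 -8 [304. 264.] [374. 286.]
14 30 8 [306. 245.] [374. 288.]
14 30 -8 [305. 271.] [375. 284.]
(250, 243) (373.3, 289.3) (array([ 533.73918474, -353.76651427,   52.86078028]), np.float64(31.092856451959285))
(250, 243) (386, 293.3) (array([ 554.84126444, -364.79603263,   27.76253493]), np.float64(3.0314694840417595))
(314, 243) (373.3, 289.3) (array([ 534.42951468, -334.47201239,   35.60557621]), np.float64(4.960610767975731))
(314, 243) (386, 293.3) (array([ 520.56112924, -362.54744137,   80.77290408]), np.float64(35.80263038226933))
228 10 10 10 10 10 10 10 10 11 11 10 10 10 10 10 10 10 10 24 24 24 24 24 24 24 24 24 24 24 24 23 24 24 24 24 11 10 10 10 11 10 10 
[... 1787 characters left out ...]
 22 16 12 11 15 21 22 22 23 23 23 22  6  6 11 21 21 21 22 21 21 21 21 22 21  7  7  7
254  7  7  7 19 24 24 24 24 24 24 24 24 24 22  7  6  7 22 23 23 23 22 22 22 22 22 23 21 22 23 23 23 23  9  6  6  9 21 22 22 21 21 21 21 22 22 21  7  7  7
256  7  7  8 24 24 24 24 24 24 24 24 24 24 17  7  6  7  8 22 23 23 23 23 23 22 22 22 23 23 24 23 23 16  7  6  6  7 21 21 22 21 22 22 21 21 21 21 12  7  7
258  7  7 12 24 24 24 24 24 24 24 24 24 24 10  7  6  7  7  8 22 23 23 24 24 23 23 24 24 24 23 23 13  7  7  6  6  7 21 21 21 22 21 21 22 21 21 21 21  7  7
260  7  7 19 24 24 24 24 24 24 24 24 24 23  7  7  6  7  7  7  6 13 22 23 23 23 23 23 23 23 21  7  7  7  7  6  6  6 21 22 21 21 22 21 22 22 21 22 21  7  7
```

Request:
carry_out([
  [0,0,0],
  [0,0,0],
  [0,0,0],
  [0,0,0.002],
  [0,0,0.004],
  [0,0,0.004],
], twist=[0,0,0,0,0,0], hand=0.42)

```text
time_s: 17.75
ee_pos: [551.0, -343.7, 0.6]
ee_rot: [-0.236, 0.972, 0.0, -0.0]
wrist_force: [-0.7, 0.1, -0.1]
width: 39.8
gripper_force: 0.0
```

The TCP reads below the tray floor with no contact, so the real tips sit higher than stated. I go on down in small steps, watching the force.

Request:
carry_out([
  [0,0,0.002],
  [0,0,0.004],
  [0,0,0.006],
  [0,0,0.006],
], twist=[0,0,0,0])

```text
time_s: 18.15
ee_pos: [551.1, -343.7, -5.4]
ee_rot: [-0.236, 0.972, 0.0, -0.0]
wrist_force: [-0.2, -0.3, -1.1]
width: 39.4
gripper_force: 0.0
```

Request:
carry_out([
  [0,0,0.0015],
  [0,0,0.003],
  [0,0,0.003],
], twist=[0,0,0])

```text
time_s: 18.45
ee_pos: [551.2, -343.8, -8.1]
ee_rot: [-0.236, 0.972, 0.0, -0.0]
wrist_force: [0.4, 0.7, 0.1]
width: 39.6
gripper_force: 0.0
```

Request:
carry_out([
  [0,0,0.001],
  [0,0,0.002],
  [0,0,0.002],
  [0,0,0.002],
  [0,0,0.002],
  [0,0,0.002],
], twist=[0,0,0,0,0,0], hand=0.15, grip_force=20)

```text
time_s: 19.05
ee_pos: [551.4, -343.9, -9.9]
ee_rot: [-0.236, 0.972, 0.0, -0.0]
wrist_force: [-0.4, -0.1, -1.4]
width: 23.8
gripper_force: 20.0
```

Request:
carry_out([
  [0,0,0],
  [0,0,0],
  [0,0,-0.03],
  [0,0,-0.07],
  [0,0,-0.12],
  [0,0,-0.17],
  [0,0,-0.21],
  [0,0,-0.24],
  [0,0,-0.24],
], twist=[0,0,0,0,0,0,0,0,0], grip_force=40)

```text
time_s: 19.95
ee_pos: [554.3, -346.2, 237.3]
ee_rot: [-0.236, 0.972, -0.005, 0.004]
wrist_force: [1.3, -0.3, 0.1]
width: 22.5
gripper_force: 40.0
```

Request:
carry_out([
  [-0.02,0.027,0],
  [-0.045,0.06,0],
  [-0.07,0.095,0],
  [-0.095,0.128,0],
  [-0.12,0.162,0],
  [-0.145,0.196,0],
  [-0.165,0.223,0],
  [-0.181,0.245,0],
  [-0.181,0.245,0],
  [-0.181,0.245,0],
  [-0.181,0.245,0],
  [-0.181,0.245,0],
  [-0.181,0.245,0],
  [-0.181,0.245,0],
  [-0.181,0.245,0],
  [-0.181,0.245,0],
  [-0.181,0.245,0],
], twist=[8,16,24,32,40,48,56,64,72,80,88,96,104,109.2,109.2,109.2,109.2])

```text
time_s: 21.65
ee_pos: [599.7, -43.2, 229.3]
ee_rot: [0.655, 0.755, -0.0, -0.001]
wrist_force: [0.7, 0.5, -0.7]
width: 22.8
gripper_force: 40.0
```

```bash
cat > look.py <<'E'
from h import *
def look(tag):
    s=status.observe(); T=R.from_quat(s['ee_rot']).as_matrix(); c=cal('wrist'); im=cams.grab_frame('wrist'); cv2.imwrite(f'pics/{tag}.png',im); np.save(f'pics/{tag}.npy',np.array(c,dtype=object))
    print(s['time_s'],s['ee_pos'],'yaw',np.degrees(np.arctan2(T[1,1],T[0,1])),'w',s['width'],s['gripper_force'],s['qpos'].round(2))
    return s,T,c,im
E
python3 - <<'E'
from look import *
s,T,c,im=look('w8')
g=im.min(axis=2); m=((g>150)*255).astype(np.uint8)
n,l,st,ce=cv2.connectedComponentsWithStats(m)
for i in range(1,n):
    if st[i][4]>150: print(st[i],ce[i].round(0))
p=s['ee_pos'];
for q in ((0,0,-19),(84,-10,-16.5),(84,10,-16.5)): print(q,proj(c,p+T@np.array(q)).round(1))
print('H',proj(c,(593.4,71.1,174)),'E',proj(c,(585.5,70,185.6)))
_,bl=blobs(im,(4,120,100),(16,255,255),100); print(bl)
E
```

```text
21.65 [599.65058395 -43.18176195 229.31123904] yaw 8.137309732043056 w 22.75570162386231 39.99992027878761 [-0.22  0.23  1.41 -0.    1.5  -0.36]
[ 414   12   50  143 2534] [437.  86.]
[272  51  38  32 788] [288.  66.]
[296 103   8  33 252] [300. 119.]
[ 485  121   75   93 3983] [534. 171.]
[276 160  15  53 393] [283. 187.]
[295 167   8  44 325] [298. 190.]
[ 108  191  116   56 1543] [163. 219.]
[ 348  194   46   33 1402] [370. 209.]
[457 268  32  46 883] [472. 290.]
[ 500  273   60   52 1824] [524. 298.]
[ 448  360   79   53 2705] [495. 387.]
(0, 0, -19) [281.2 251.3]
(84, -10, -16.5) [262.9 107. ]
(84, 10, -16.5) [299.3 107. ]
H [294.65669576  68.80970254] E [283.98224744  66.14266965]
[(array([ 270,   35,   80,   74, 2995], dtype=int32), array([316.74323873,  74.40300501])), (array([ 364,   39,   70,   71, 3617], dtype=int32), array([396.14846558,  76.21868952]))]
```

```bash
python3 - <<'E'
from h import *
im=cv2.imread('pics/w8.png');g=im.min(axis=2)
for r in range(38,140,3): print(r,' '.join('%2d'%(v//10) for v in g[r,262:326:2]))
for r in range(140,216,6): print(r,' '.join('%2d'%(v//10) for v in g[r,270:312]))
E
```

```text
38  9  8  9  6  9 11 11 12 12 11 11 11 11 11  7  4  4  4  4  4  5  4  4  3  3  6 11 10 10  9 10 10
41  9  9  8  6 10 12 12 12 11 11 11 11  4  4  4  4  4  5  4  4  5  4  4  4  4  4  3  3  4 11 10 10
44  9  8  9  5 10 12 11 11 11 11  6  4  5  4  4  4  4  4  4  4  4  4  4  4  4  4  4  4  3  3  2  3
47  8  8  9  6 10 10 11 11 11  4  4  4  5  4  4  5  5  7  6  5  5  4  5  4  4  4  4  4  4  4  3  3
50  9  9  9  6 10 11  7 11  4  4  6  8  9 10  9  9  9  9  9  9  9  9  6  4  4  4  4  4  4  4  2  3
53  9  8  8  6 10 11 11  5 10 18 17 19 19 19 18 18 11  9  9  9  9  9  9  9  5  4  4  4  4  4  4  3
56  9  9  9  6 10 11 10 17 20 21 20 20 21 20 20 20 18 16 14 16 19 10  9  9  9  4  4  4  4  5  4  3
59  9  9  9  5 10 12 15 20 21 21 21 21 21 21 21 20 19 17 14 19 17 15 16  9  9  6  4  5  4  5  4  4
62  9  9  8  5 10  9 20 20 20 21 21 21 21 21 21 21 20 19 16 12 15 15 16 15  9  8  4  4  4  4  4  3
65  9  9  9  7 11 14 20 19 20 21 20 21 21 21 21 20 19 18 16 14 15 15 15 19  9  9  6  4  4  4  5  4
68  8  9  9  6 11 18 20 20 19 21 20 21 21 21 22 20 19 18 17 16 14 14 15 14  9  9  5  4  4  5  4  4
71  8  9  8
[... 3268 characters left out ...]
19 21 22 23 23 21 20 17 10  6  5  6  5  5  5  5  5
188  5  5  5  5  5  5  6  9 18 21 22 22 23 22 21 19 16 10  6  6  5  5  6  5  9 18 21 22 23 23 21 19 16  9  5  5  5  6  5  5  6  5
194  5  5  5  5  5  5  5  5  5  5  7 13 20 21 23 23 22 20 18 14  6  5  5  5  9 19 21 22 23 23 21 19 16  8  5  5  5  5  5  5  5  5
200  6  5  5  5  5  5  5  5  5  5  5  6 10 20 21 22 23 22 21 18 15  8  5  6 10 19 18 22 23 22 21 19 15  7  6  5  5  5  5  6  5  6
206  9  6  6  6  5  5  5  6  5  5  5  8 15 20 21 23 24 23 22 20 18 13  5  5 10 19 21 22 23 22 21 19 15  6  5  5  5  5  5  5  6  6
212  8  9  9  9  9  9  9  9  9 11 12 12 13 13 16 21 19 12  9  5  5  5  5  6  8 11 12 13 13 13 13 12 11  5  5  5  5  5  5  5  5  5
```

```bash
python3 - <<'E'
from h import *
c=np.load('pics/w8.npy',allow_pickle=True); p=np.array([599,-43.2,230.1]); 
s=status.observe();T=R.from_quat(s['ee_rot']).as_matrix();p=s['ee_pos'];print(p)
yw=np.radians(97.8);ys=np.array([np.cos(yw),np.sin(yw),0]);xs=np.array([ys[1],-ys[0],0]);z=np.array([0,0,1.]);a=-.5736*xs+.8192*z;b=-.8192*xs-.5736*z
E=np.array([585.5,70,185.6])
for n,q in (('rim15-',E+7.5*b),('rim22-',E-4*a+11*b),('rim15+',E-7.5*b),('rim22+',E-4*a-11*b),('y+',E-4*a+11*ys),('y-',E-4*a-11*ys),('H',E-14*a),('rollerface axis',E-21*a),('face -',E-21*a+25*b),('face +',E-21*a-25*b),('face y-',E-21*a-25*ys),('face y+',E-21*a+25*ys)): print(n,proj(c,q).round(1))
zl=p[2]+16.5
t1=onz(c,299.5,103.5,zl);t2=onz(c,298.4,200,zl)
print('tip tool',T.T@(t1-p),'base',T.T@(t2-p)); d=t1-t2;print('leg yaw',np.degrees(np.arctan2(d[1],d[0])),'len to tip')
ring=cv2.imread('pics/w8.png').min(axis=2)
E
```

```text
[599.78784637 -43.23621644 229.5750434 ]
rim15- [275.4  67.1]
rim22- [274.7  68.3]
rim15+ [292.9  65.2]
rim22+ [300.3  65.5]
y+ [287.3  50.1]
y- [287.   83.4]
H [294.7  68.8]
rollerface axis [299.7  70. ]
face - [273.1  72.7]
face + [329.6  67.1]
face y- [299.1 104.8]
face y+ [300.4  33.4]
tip tool [ 85.88671316   9.89637171 -16.48497895] base [ 31.67296348  10.04890861 -16.49991186]
leg yaw 98.28041151413076 len to tip
```

Request:
carry_out([
  [-0.006,-0.003,0.02],
  [-0.006,-0.003,0.045],
  [-0.006,-0.003,0.065],
  [-0.006,-0.003,0.0725],
  [-0.006,-0.003,0.0725],
  [-0.006,-0.003,0.0725],
  [-0.006,-0.003,0.0725],
], twist=[0,0,0,0,0,0,0])

```text
time_s: 22.4
ee_pos: [599.1, -49.9, 159.3]
ee_rot: [0.656, 0.755, 0.001, 0.001]
wrist_force: [0.9, -0.8, -0.5]
width: 22.9
gripper_force: 40.0
```

```bash
python3 - <<'E'
from look import *
s,T,c,im=look('w9')
g=im.min(axis=2)
for r in range(0,112,4): print(r,' '.join('%2d'%(v//10) for v in g[r,256:340:2]))
p=s['ee_pos']
yw=np.radians(97.8);ys=np.array([np.cos(yw),np.sin(yw),0]);xs=np.array([ys[1],-ys[0],0]);z=np.array([0,0,1.]);a=-.5736*xs+.8192*z;b=-.8192*xs-.5736*z
E=np.array([582.5,69.6,185.6])
for n,q in (('rim15-',E+7.5*b),('rim22-',E-4*a+11*b),('y+',E-4*a+11*ys),('y-',E-4*a-11*ys),('H',E-14*a),('hole mouth',E-14*a-11*ys),('axle+ at face',E-21*a-11*b),('face y-',E-21*a-25*ys)): print(n,proj(c,q).round(1))
S=cal('scene');D=cal('side')
for n,C in (('scene',S),('side',D)):
    im=cams.grab_frame(n);cv2.imwrite(f'pics/{n}9.png',im)
    for nm,q in (('coil',p+T@[1,0,-19]),('tip',p+T@[85.5,10,-16.5]),('H',E-14*a)): print(n,nm,proj(C,q).round(1))
E
```

```text
22.4 [599.12348847 -49.85275289 159.32979959] yaw 8.073657406072156 w 22.919271506919852 39.99982863664627 [-0.23  0.28  1.5  -0.    1.36 -0.37]
0 10 10 10 10 10 10 10 10 10 10 10 10 10 10 11  5  5  5  5  5  5  5  5  5  5  5  5  5  5  5  5  5  5  5  5  5  5  5  5  6  5  4
4 10 10 10 10 10 10  9  8  9  8  8  8  8  7  5  6  7  9 11  9  6  5  6  8 11 11 11  9  8  7  6  5  5  5  6  5  5  5  5  5  5  4
8 10 10 10 10 10  7 10 12 12 12 13 13  7 19 19 21 22 22 22 21 21 22 22 12 11 10 11 10 11 11 11 11  8  5  5  5  5  5  5  5  5  5
12 10 10 10 10 10  7 11 12 14 13 11 21 23 23 23 22 22 23 23 23 23 23 22 21 20 17 21 12 11 11 11 10 11 11  9  5  5  5  5  5  5  5
16 10 10 10 10 10  6 11 13 13 16 23 23 23 23 23 23 23 23 23 23 23 23 22 22 21 19 18 19 17 18 11 10 11 11 11 10  5  5  5  5  5  5
20 10 10 10 10 10  6 11 13 15 22 22 22 22 23 23 23 23 23 23 23 23 23 23 23 22 22 19 15 21 20 20 20 12 11 11 11  6  5  5  5  5  5
24 10 10 10 10 10  8 11 12 23 23 23 22 22 23 23 23 23 23 23 23 23 23 23 22 22 21 19 15 15 17 18 18 21 11 11 11 10  5  5  5  5  5
28 10 10 10 10 10  8 11 14 22 22 22 23 23 23 23 23 23 2
[... 2262 characters left out ...]
4  4
100 10 10 10 11  8 10 13 13 13 13 13 13 13 13 12 12 12 12 12 12 12 12 12 12 12 12 12 12 12 11  7  4  4  4  5  6  6  7  7  8  9  9
104 10 11 10 11  8 10 13 13 13 13 13 13 13 13 12 12 13 12 12 12 16 23 23 22 13 12 12 12 12 12 11  6  6  4  4  5  6  6  6  6  6  7
108 10 10 10 10  8 10 13 13 13 13 13 13 13 13 13 13 12 13 12 12 22 24 24 23 17 12 12 12 12 12 12 12 11  6  6  5  4  4  4  5  6  6
rim15- [269.7  30.2]
rim22- [268.9  33. ]
y+ [286.7   4.9]
y- [286.3  53.8]
H [297.1  34.1]
hole mouth [296.8  56.9]
axle+ at face [322.1  34. ]
face y- [303.   86.1]
scene coil [312.5 219.3]
scene tip [323.4 203.7]
scene H [325.4 197.6]
side coil [318.9 189. ]
side tip [298.8 176.5]
side H [289.8 172.7]
```

Request:
carry_out([
  [0,-0.0012,0],
  [0.005,-0.0012,0],
  [0.01,-0.0012,0],
  [0.015,-0.0012,0],
  [0.02,-0.0012,0],
  [0.023,-0.0012,0],
  [0.026,-0.0012,0],
  [0.029,-0.0012,0],
  [0.029,-0.0012,0],
], twist=[0,0,0,0,0,0,0,0,0])

```text
time_s: 23.45
ee_pos: [592.6, -20.7, 157.6]
ee_rot: [0.655, 0.755, 0.0, -0.0]
wrist_force: [0.0, 0.5, 0.1]
width: 22.9
gripper_force: 40.0
```

```bash
python3 - <<'E'
from look import *
s,T,c,im=look('w10'); print(s['wrist_force'],s['wrist_torque'])
g=im.min(axis=2)
for r in range(0,130,4): print(r,' '.join('%2d'%(v//10) for v in g[r,256:340:2]))
E
```

```text
23.45 [592.61933192 -20.68465876 157.63411643] yaw 8.087470782224887 w 22.94789612338434 39.99987378716469 [-0.18  0.26  1.52  0.    1.35 -0.32]
[0.00794522 0.52581342 0.12454121] [-0.02606     0.05360285 -0.01518297]
0 11 11 11 11 11 11 11 11 11 11 11 11 11 11 11 11 11 11 11 11 11 11 11 11 11 11 11 11 11 11 11 11 11 11 11 11 11 11 11 11 11 11
4 11 11 11 11 11 11 11 11 11 11 11 11 11 11 11 11 11 11 11 11 11 11 11 11 11 11 11 11 11 11 11 11 11 11 11 11 11 11 11 11 11 11
8 11 11 11 11 11 11 11 11 11 11 11 11 11 11 11 11 11 11 11 11 11 11 11 11 11 11 11 11 11 11 11 11 11 11 11 11 11 11 11 11 11 11
12 11 11 11 11 11 11 11 11 11 11 11 11 11 11 11 11 11 11 11 11 11 11 11 11 11 11 11 11 11 11 11 11 11 11 11 11 11 11 11 11 11 11
16 11 11 11 11 11 11 11 11 11 11 11 11 11 11 11 11 11 11 11 11 11 11 11 11 11 11 11 11 11 11 11 11 11 11 11 11 11 11 11 11 11 12
20 11 11 11 11 11 11 11 11 11 11 11 11 11 11 11 11 11 11 11 11 11 11 11 11 11 11 11 11 11 11 11 11 11 11 11 11 11 11 11 11 11 11
24 11 11 11 11 11 11 11 11 11 11 11 11 11 11 11 11 11 11 11 11 11 11 11 11 11 11 11 11 11 11 11 11 11 11 11 11 
[... 2679 characters left out ...]
20 17 21 23 22 20 18 19 12 12 12 11  6  6  5  6  5
112 11 11 12 11 11 11  8 12 13 10  6  6  6  6 15 18 18 18 20 21 20 20 18 16 16 20 23 24 24 24 17 13 12 12 12 11  6  6  6  6  6  6
116 11 11 11 11 11 11  7 18 22 21 10  6  5  6  6  5 11 12 12  7 23 24 24 23 14  6  7 10 14 12 12 12 12 12 11  6  6  5  6  6  6  6
120 11 11 12 12 11 11 13 24 24 24 22 10  4  4  4  6  6  6 11 12 23 24 24 23 13 12 12 12 12 12 12 12  8  6  6  5  5  6  6  6  6  5
124  7  7 11 11 11 11  8 17 24 24 24 23 10  4  5  5  6  6  6  6 23 24 24 23 13 12 12 12 11  8  6  6  5  6  6  5  6  6  6  5  5  4
128  7  7  7  7  7  7  9 12 18 24 24 24 23 12  4  4  6  6  6  6 23 24 24 23 12  4  6  6  6  6  6  6  6  6  6  6  6  5  5  4  4  4
```

Request:
carry_out([
  [0.004,0,0],
  [0.008,0,0],
  [0.012,0,0],
  [0.016,0,0],
  [0.02,0,0],
  [0.02,0,0],
], twist=[0,0,0,0,0,0], grip_force=50)

```text
time_s: 24.1
ee_pos: [589.9, -1.6, 157.8]
ee_rot: [0.656, 0.755, -0.0, 0.001]
wrist_force: [0.5, -3.5, -0.7]
width: 22.5
gripper_force: 50.0
```

Request:
carry_out([
  [0.003,0,0],
  [0.006,0,0],
  [0.009,0,0],
  [0.012,0,0],
  [0.012,0,0],
], twist=[0,0,0,0,0])

```text
time_s: 24.6
ee_pos: [588.1, 10.0, 157.7]
ee_rot: [0.656, 0.755, -0.0, 0.0]
wrist_force: [-0.1, -3.1, -0.0]
width: 22.4
gripper_force: 50.0
```

Request:
carry_out([
  [0.003,0,0],
  [0.006,0,0],
  [0.009,0,0],
  [0.011,0,0],
  [0.011,0,0],
], twist=[0,0,0,0,0])

```text
time_s: 25.1
ee_pos: [586.5, 22.3, 157.5]
ee_rot: [0.655, 0.755, 0.0, -0.0]
wrist_force: [0.4, -2.2, -1.5]
width: 22.3
gripper_force: 50.0
```

```bash
python3 - <<'E'
from look import *
s,T,c,im=look('w11'); print(s['wrist_force'],s['wrist_torque'])
g=im.min(axis=2)
for r in range(84,260,5): print(r,' '.join('%2d'%(v//10) for v in g[r,244:330:2]))
E
```

```text
25.1 [586.46935815  22.30646071 157.52986447] yaw 8.09134076861017 w 22.25788702121048 50.00180661678314 [-0.11  0.25  1.54  0.    1.35 -0.25]
[ 0.35566413 -2.15914541 -1.51024644] [-0.55868419  0.05154548 -0.01404972]
84 11 11 11 11 11 11 11 11 11 11 11 11 11 11 11 11 11 11 11 11 11 11 11 11 11 11 11 11 11 11 11 12 11 11 11 11 11 11 11 11 11 11 11
89 11 12 11 11 11 11 11 11 11 11 11 11 11  9 13 15 15 15 15 15 15 14 14 14 14 13 13 13 13 13 12 12 12 12 11 11 11 11 11 11 10 10 10
94 11 12 11 11 11 11 11 12 11 11 11 11 11  9 13 15 15 15 15 15 15 15 15 14 14 14 14 14 14 14 14 14 14 14 13 13 13 13 13 13 13 13 13
99 11 11 11 11 11 11 11 11 11 11 11 11 11  9 14 15 15 15 15 15 15 15 15 15  8 14 14 14 14 14 14 14 14 14 14 14 14 13 13 13 13 13 13
104 12 11 11 11 11 11 11 11 11 11 11 11 11  9 14 15 15 15 15 15 15 14 15 14  8 14 17 23 24 21 14 14 14 14 14 14 14 13 14 13 13 13 13
109 11 11 11 11 11 11 11 11 11 11 11 11 11  9 13 14 14 12 13 14 14 10 14 14 14 15 23 24 24 23 15 14 14 14 13 13 14 14 13 13 13 13 13
114 11 11 11 11 11 11 11 11 11 11 11 11 11 10 14 14 14 14 14 14 14 14 14 14 14 15 23 24
[... 3202 characters left out ...]
 7  7  7  7 11 11 11  7  7  7  7  7
239 12 11 12 12 11 12 11 12 11 11 12 16 16 17 17 17 17 17 16 17 16 17 18 18 17 16 15 17 16 11  8  8  7  7  7  7  7  7  7  7  7  7 11
244 14 15 14 14 14 14 14 15  6  6 16 17 17 16 15 11 12 12 11 11 11 11 11 15 16 17 17 16 13  4 14 15 14 14 15 15 15 13  9  7  7  7  7
249 14 15 14 14 15 14 15 14  4  7 17 18 16 14 11 11 11 11 11 11 11 11 11 12 12 15 17 17 15  4  8 14 14 15 15 15 14 15 14 14 11  7  7
254 15 15 14 15 14 15 14  6  4  7 18 16 15 11 11 11 11 12 11 11 11 11 11 12 12 14 16 17 13  4  4 14 15 15 14 14 15 15 15 15 14 12 11
259 14 14 15 15 15 14 13  4  4  6 16 17 16 14 14 11 11 12 11 11 11 11 11 14 14 16 17 17 12  4  3  9 15 15 15 15 15 15 15 15 15 15 12
```

Leg through the hole: tip at row 102 beyond the axle, whose rows are 157–193. The bent leg's necks lie either side of the axle, at rows 152 and 200. Releasing.

Request:
carry_out([
  [0,0,0],
  [0,0,0],
  [0,0,0],
  [0,0,0],
  [0,0,0],
  [0,0,0],
  [0,0,0],
  [0,0,0],
], twist=[0,0,0,0,0,0,0,0], hand=0.5)

```text
time_s: 25.95
ee_pos: [586.6, 21.5, 157.6]
ee_rot: [0.656, 0.755, 0.0, -0.0]
wrist_force: [-0.1, 0.4, -0.4]
width: 46.9
gripper_force: 0.0
```

```bash
python3 - <<'E'
from look import *
s,T,c,im=look('w12'); print(s['wrist_force'])
g=im.min(axis=2)
for r in range(94,265,5): print(r,' '.join('%2d'%(v//10) for v in g[r,244:330:2]))
E
```

```text
25.95 [586.64258891  21.50739734 157.63274463] yaw 8.061604603346087 w 46.94748943593974 0.0 [-0.11  0.25  1.54  0.    1.35 -0.25]
[-0.06931507  0.39630135 -0.39881003]
94 11 11 11 11 11 11 12 11 11 11 11 11 11  9 14 15 15 15 15 15 15 15 15 12 14 14 14 14 14 14 14 14 14 14 13 13 13 13 13 13 13 13 13
99 11 11 11 11 11 11 11 11 11 11 11 11 11 10 14 15 15 15 15 14 15 15 15 15  8 14 14 14 14 14 14 14 13 14 14 13 13 13 13 13 13 13 13
104 11 11 11 11 11 11 11 11 11 11 11 11 11  9 14 14 15 14 15 15 14 14 15 12 14 14 21 24 24 24 19 14 13 13 13 13 13 13 13 13 13 13 13
109 11 11 11 11 11 11 11 11 11 11 11 11 11  9 14 14 14 14 12  9  8  8 14 14 14 14 22 24 24 23 18 14 14 13 14 14 13 13 13 13 13 13 13
114 11 11 11 11 11 11 11 11 11 12 11 11 12 23 23 18 14 14 14 14 14 14 14 14 14 14 23 24 24 23 17 14 14 14 13 13 14 13 13 13 13 13 13
119 11 11 11 11 11 11 11 11 11 11 11 11 20 24 24 24 22 14 14 14 14 14 14 14 14 14 23 24 24 23 15 13 14 13 13 13 13 13 13 13 13 13 13
124 11 11 11 11 11 11 11 11 11 11 11 11 10 15 24 24 24 23 15 14 14 14 14 14 14 14 23 24 24 23 14 14 14 13 13 13 13 13 13 13 13 12  7
12
[... 3021 characters left out ...]
 7  7  7  7  7  7  7  7  7  7  8  7
244 11 11 11 11 11 11 11 14 16 18 16 15 12 11 11 11 11 11 11 11 11 12 15 17 17 16 14 15 11  7  8  7  7  7  7  7  7  7  7  4  5 14 14
249 11 11 11 11 11 11 11 14 16 17 16 15 15 11 11 11 11 11 11 11 11 11 13 16 17 16 15 15 11 11 11 11 12 11 11 11 11 11 11  4  4  6 14
254 11 11 11 11 11 11 11 11 15 17 17 16 15 16 15 12 11 11 11 11 11 11 15 16 17 16 15 11 11 11 11 11 11 11 11 11 11 11 11  4  4  4  7
259 11 11 11 11 11 11 11 11 11 12 16 17 17 16 16 15 14 14 14 14 15 16 16 17 16 13 11 11 11 11 11 12 11 11 11 11 11 11 11  3  4  3  4
264 11 11 11 11 11 11 11 11 11 11 11 11 13 16 16 16 17 17 17 16 16 16 15 11 11 11 11 11 11 11 11 11 11 11 11 11 11 11 11  4  3  4  3
```

Request:
carry_out([
  [0,0,-0.01],
  [0,0,-0.03],
  [0,0,-0.06],
  [0,0,-0.1],
  [0,0,-0.1],
  [0,0,-0.1],
], twist=[0,0,0,0,0,0])

```text
time_s: 26.6
ee_pos: [587.7, 21.4, 259.9]
ee_rot: [0.656, 0.755, 0.001, 0.002]
wrist_force: [-0.3, -0.4, 0.0]
width: 46.8
gripper_force: 0.0
```

```bash
python3 - <<'E'
from look import *
s,T,c,im=look('w13'); print(s['wrist_force'])
g=im.min(axis=2); yw=np.radians(97.8);ys=np.array([np.cos(yw),np.sin(yw),0]);xs=np.array([ys[1],-ys[0],0]);z=np.array([0,0,1.]);a=-.5736*xs+.8192*z;b=-.8192*xs-.5736*z
H=np.array([583,69.6,185.6])-14*a
for n,q in (('H',H),('tip',H+38*ys),('coil',H-46*ys+10*b+2.5*a),('coilR',H-58.5*ys+10*b+2.5*a),('coil if level',H-46*ys-10*xs),('flare',H+31*ys+17*b),('rollerface',H-7*a),('face-y',H-7*a-25*ys),('face+y',H-7*a+25*ys)): print(n,proj(c,q).round(1))
for r in range(120,240,3): print(r,' '.join('%2d'%(v//10) for v in g[r,244:330:2]))
E
```

```text
26.6 [587.67856773  21.421394   259.86957196] yaw 8.068071014957292 w 46.799780001715526 0.0 [-0.11  0.18  1.41  0.    1.54 -0.25]
[-0.26483089 -0.41032863  0.04975631]
H [292.2 154.6]
tip [292.8 109.4]
coil [281.  204.1]
coilR [281. 217.]
coil if level [280.6 205.1]
flare [276.5 118. ]
rollerface [296.4 153.9]
face-y [296.  181.4]
face+y [296.9 125.2]
120  9  9  9  9  9  9  9  9  9  9  9  9  9  7 21 24 20 12 11 11 11 11 12 22 23 15 11 11 11 11 11 11 10 11 11 10 10 10 10  7  5  7  8
123  9  9  9  9  9  9  9  9  9  9  9  9  9  7 12 22 23 18 11 11 11 11 13 22 22 15 11 11 11 11 11 11 11 10 11 10  7  4  7 10 10  9 11
126  9  9  9  9  9  9  9  9  9  9  9  9  9  6 10 15 23 21 14 11 11 11 13 22 22 13 10  9  9 11 11 11 11 11  8  6 10  5  5  7  9 10 11
129  6  6  9  9  9  9  9  9  9  9  9  9  9  7 10 11 20 24 21 11 11  9  8 23 22 10  3  5  5  4  4  4  3  3  3  4  3  3  2  3  2  3  4
132  6  5  5  5  6  9  9  9  9  9  9  9  9  6 10 11 11 22 24 19  2  5  9 23 22 10  5  5  4  5  4  4  4  4  3  3  3  3  4  3  3  3  3
135  5  6  6  6  6  5  6  6  5  9  9  9  9  5 10 11 11 13 23 23 17  3 10 23 21  
[... 3874 characters left out ...]
 9  9  6  6  5  5  5  6  5  5  5  6
225  9  9  9  9  9  9  9  9  9  9  9  9  9  9  9  9  9  9  9  9  9  9  9  9  9  9  9  9  9  9  9  9  9  9  9  9  9  9  9  6  6  5  5
228  9  9  9  9  9  9  9  9  9  9  9  9  9  9  9  9  9  9  9  9  9  9  9  9  9  9  9  9  9  9  9  9  9  9  9  9  9  9  9  9  9  9  9
231  9  9  9  9  9  9  9  9  9  9  9  9  9  9  9  9  9  9  9  9  9  9  9  9  9  9  9  9  9  9  9  9  9  9  9  9  9  9  9  9  9  9  9
234  9  9  9  9  9  9  9  9  9  9  9  9  9  9  9  9  9  9  9  9  9  9  9  9  9  9  9  9  9  9  9  9  9  9  9  9  9  9  9  9  9  9  9
237  9  9  9  9  9  9  9  9  9  9  9  9  9  9  9  9  9  9  9  9  9  9  9  9  9  9  9  9  9  9  9  9  9  9  9  9  9  9  9  9  9  9  9
```

The coil is at (279,206) and the bent leg's necks are symmetric about the axle. To check the clip's tilt I take one oblique view.

Request:
carry_out([
  [0,-0.04,0],
  [0,-0.085,0],
  [0,-0.13,0],
  [0,-0.13,0],
  [0,-0.13,0],
  [0,-0.13,0],
], twist=[0,0,0,0,0,0])

```text
time_s: 27.25
ee_pos: [458.7, 3.3, 257.4]
ee_rot: [0.656, 0.755, 0.0, -0.0]
wrist_force: [1.2, 0.2, 0.7]
width: 46.8
gripper_force: 0.0
```

```bash
python3 - <<'E'
from look import *
s,T,c,im=look('w14')
g=im.min(axis=2); yw=np.radians(97.8);ys=np.array([np.cos(yw),np.sin(yw),0]);xs=np.array([ys[1],-ys[0],0]);z=np.array([0,0,1.]);a=-.5736*xs+.8192*z;b=-.8192*xs-.5736*z
H=np.array([583,69.6,185.6])-14*a
for n,q in (('H',H),('E',H+14*a),('tip',H+38*ys),('coil sq',H-46*ys+10*b+2.5*a),('coil level',H-46*ys-10*xs+2.5*z),('flare sq',H+31*ys+15*b),('flare level',H+31*ys-15*xs),('face',H-7*a),('face b',H-7*a+25*b),('face -b',H-7*a-25*b)): print(n,proj(c,q).round(1))
for r in range(96,234,3): print(r,' '.join('%2d'%(v//10) for v in g[r,390:480:2]))
_,bl=blobs(im,(4,120,100),(16,255,255),100); print(bl)
E
```

```text
27.25 [458.73445892   3.25550153 257.37476895] yaw 8.063919523913997 w 46.7723109623983 0.0 [-0.18 -0.1   1.71  0.    1.53 -0.32]
H [441.5 155. ]
E [438.5 156.3]
tip [447.5 109.6]
coil sq [422.5 204.9]
coil level [425.  206.6]
flare sq [427.5 118.3]
flare level [428.7 118.1]
face [442.9 154.4]
face b [413.6 152.9]
face -b [475.1 156.1]
96 11 11 11 10 10 10 10 10 10 10 10 10 10  9  9  9  9  9  9  9  9  9  9  9  9  8  9  9  9  9  9  9  9  8  8  9  8  8  8  8  8  8  8  8  9
99 11 11 11 10 10 11 11 11 11 10 10 10 10 10 10 11 10 10 10 10 10 10 10 10 10 10 10 10 10 10 10 10 10 10 10 10 10  9 10 10 10 10 10 10 10
102 11 11 10 10 10 11 10 11 11 10 11 10 11 10 10 11 10 10 11 10 10 10 10 10 10 10 10 10 10 10 10 10 10 10  9 10 10 10  9 10  9 10 10 10  8
105 11 11 11 11 11 11 11 10 10 10 10 10 10 10 10 11 10 10 11 10 10 10 10 10 10 10 10 10 10 10 10 10 10 10 10 10 10 10 10 10 10 10 10  8 10
108 11 10 11 11 11 11 11 11 11 11 10 10 10 11 11 11 10 10 10 10 10 10 10 10 10 10 10 10 11 15 15 10 10 10 10 10 10 10 10 10 10 10  9  8 13
111 11 11 10 10 11 11 11 11 10 10 10 11 11 11 11 10 10 10 10 10 10 10
[... 5193 characters left out ...]
1 11 11 12 11 11 11
225  7  7  7  7  7  7  7  7  7  7  7  7  7  7  7  7 12 11 12 12 11 11 11 12 12 12 11 12 12 11 12 11 12 12 12 12 11 11 11 12 11 12 12 11 11
228  7  7  7  7  7  7  7  7  7  7  7  7  7  7  7  7 12 11 12 12 12 12 12 11 12 11 11 12 11 11 12 11 12 12 12 11 11 12 12 11 12 11 12 11 12
231  7  7  7  7  7  7  7  7  7  7  7  7  7  7  8 11 11 12 12 14 18 17 17 17 17 17 17 17 17 17 17 17 17 17 16 17 17 17 16 17 15 13 11 12 12
[(array([440, 127,  39,  56, 316], dtype=int32), array([467.56012658, 148.84177215])), (array([ 490,  129,   70,   57, 3094], dtype=int32), array([522.94149968, 155.6354234 ])), (array([414, 133,  17,  44, 126], dtype=int32), array([420.92063492, 151.47619048]))]
```

```bash
python3 -c "
from plant import ctrl
print(ctrl.sign_off())"
```

```text
the job is handed in; nothing more can be done
None
```

I handed the job in at 27 s: the roller is home on the axle and the clip is through the cross-hole, closed round the axle, square to it and released. The camera views agree with this, but sign-off returned no verdict.

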